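# Set the truing stand's gauge at the rim, valve at the gauge

### The arm

A 6-joint arm with a two-finger parallel gripper is mounted at the origin on the work surface. World frame = base frame: x ahead of the robot, y to its left, z up, the work surface at z = 0. Lengths are in m, angles in rad, forces in N, time in s.
With the tool pointing down it reaches from about 0.375 to 0.925 m from the base axis. Payload 5.7 kg.
Tool frame: the origin (TCP) lies midway between the tips of the shut fingers; the grasp point (between the pads) lies 19 mm behind it; z points along the fingers, y is the line along which they close (so a half turn about z gives the same grasp; the last joint's range is limited). The gripper opens to 88 mm and grips with 3 to 60 N. Pads are 20 mm wide; open, the fingers measure 115 mm over their backs; the gripper's body (75 mm by 178 mm) begins 61 mm behind the grasp point.
Start: joints at [1.22, 0.359, 1.51, -0, 1.272, -0.115], TCP at [0.14, 0.583, 0.223] pointing down, gripper open.
Joint ranges: [-2.97, 2.97], [-1.01, 2.36], [0.21, 2.38], [-0.96, 4.11], [0.2, 2.71], [-2.98, 2.98]. Speed limits (rad/s): [2.39, 2.39, 3.14, 3.14, 3.14, 3.14].

### API

Orientations are given as a unit quaternion [x, y, z, w].
In Python, from bench import move_ptp, servo_line, goto_joints, move_gripper, sleep, inverse_kinematics, capture, PlanningError, close_job, spot_in, silhouettes, current_clock, current_joint_pos, current_qvel, current_joint_torque, current_position, current_orientation, current_force, current_torque, current_finger_gap, current_grip_force gives the robot as it stands. Calls block until the motion is done:
- move_ptp(position, orientation): joint-space move of the TCP to a pose.
- servo_line(position, orientation=None, rate=0.15, contact_N=None): straight line of the TCP; orientation=None keeps the orientation; rate is the mean speed in m/s. With contact_N (N) it stops when the force on the tool has changed by that much, and returns True; else False.
- goto_joints(angles): joint-space move.
- move_gripper(opening): finger opening in m; the grip force is fixed at half the most; returns when the fingers have stopped.
- sleep(seconds).
- inverse_kinematics(position, orientation): joint angles nearest the present ones, or None.
- capture(name): name is "side" or "top" or "wrist"; returns a dict with "image" (384x512x3 uint8, blue, green, red), "range_z" (384x512 float32, m along the optical axis (not along the pixel's ray), 0 where there is no reading), "intrinsics" (3x3 intrinsics, pixels), "R" (3x3) and "t" (3): a world point X has camera coordinates R X + t. Camera axes: x right, y down, z forward; pixel columns grow to the right and rows downward; lengths in m; the calibration is good to about 2 mm. A picture is of the moment at which its call begins.
A pose or a line that the arm cannot do raises PlanningError and nothing moves.
- close_job(): hands the job in; it is judged then, once.
Trained networks look in the newest picture that a camera, given by its name, has taken for a name from the list of things; names that differ only in an ending like _2 or _b are one class to them, and where a whole thing is asked for, a point or a joint stands for the part that bears it (a point fixed in the world has none). Each returns a list of dicts, best first, with "conf" (0 to 1); they miss things now and then, are a little off and sometimes report something else, mostly with a low value. They report only what shows in the picture. A call takes as long as a camera call.
- spot_in(camera, query): "xy" ([column, row] in pixels, amid what is visible of it).
- silhouettes(camera, query): "region" (384x512 bool, what is visible of it) and "xy" ([column, row] in pixels, amid what is visible of it).
Readings, each from a call of its own:
- current_clock(): time.
- current_joint_pos(): joint angles.
- current_qvel(): joint speeds.
- current_joint_torque(): joint torques, N m.
- current_position(): TCP position.
- current_orientation(): TCP orientation.
- current_force(): force on the tool from outside, world axes, zero at the start.
- current_torque(): the same for the moment, N m.
- current_finger_gap(): finger opening in m.
- current_grip_force(): force on a finger pad.
Only numpy, scipy, OpenCV 4.12 (cv2) and the standard library are available. Lean on these libraries where they do the work, as an engineer would, in place of code of your own. Each camera call takes 0.05 s, during which the arm holds its last target. There are 200 camera calls.

### The job

Get the small wheel ready for truing: run the stand's sliding gauge all the way up until it meets the rim and clamp it there with its knob so that it stays up by itself, and turn the wheel until the valve stands at the gauge. Nobody remembers whether the gauge was left clamped or loose. Leave the other things on the shelf as they are.

Things in the scene. Friction and masses are not known exactly. Their poses are not given: they have to be found in the camera images.
- stand: Benchtop wheel truing stand of dark steel, fixed. Origin on the shelf right under the axle; z up, y along the axle, and the gauge rail lies on its -x side. Base plate runs x -275 to 60 mm, 90 wide; cross foot 240 mm; two uprights 32 x 5 mm at y = +-47 mm, 225 high. The bar-steel rail slopes at 35 deg and rises towards +x, aimed at the axle.
- gauge (a joint): Travel of the sliding gauge up its rail, in m: 0 at the lower stop (always the start), 0.060 where its cross pin meets the rim and it can go no further. Loose, it moves with 2 N and slides back down by its own weight as soon as it is let go. Clamped hard it resists 30 N along the rail, lightly clamped 5 to 15 N. Nothing to be seen tells which.
- knob_grip (a point): Centre of the gauge's clamp knob: round, black, knurled, 30 mm across, 26 tall, no pointer; rides on the gauge. z: knob axis, 35 deg from vertical; x: up the rail; y: along the axle. Carriage top 31 mm below, feeler arms 19 mm below, from 20 mm ahead. Clockwise from above clamps, 0.2 Nm. From just free to its hard stop: 0.6 rad (0.2 holds). Starts hard clamped to 0.55 rad loose; loosens on to 2.4.
- gauge_pin (a point): Front of the 8 mm cross pin between the gauge's two long feeler arms, the point that meets the rim; moves with the gauge, same axes as knob_grip. The arms (38 mm clear between them) then straddle the rim.
- axle (a point): Centre of the wheel, 210 mm above the shelf; same axes as stand. The wheel lies in the x-z plane. Bare aluminium rim: 108 mm outer radius, 96 mm inner, 24 mm wide along y, so its top stands 318 mm above the shelf. 16 thin spokes, hub 60 mm long.
- wheel (a joint): Turn of the wheel in rad: 0 when the valve stands exactly at the gauge (on the -x side of the axle, 35 deg below level); positive is a right-hand turn about the stand's +y (top of the wheel moves to +x). It starts between 0.3 and 1.1, with the valve above the gauge. Light friction; it stays where it is left.
- valve (a point): Middle of the valve, a black stem 9 mm thick and about 38 mm long that points from the rim to the hub, in the wheel's mid plane, 75 mm from the axle; turns with the wheel.
- nipple_tray: Bystander: chrome divided tray of spoke nipples, 115 x 75 x 20 mm. Origin at the centre of its underside.
- socket: Bystander: stainless socket standing up, 32 mm across, 42 mm tall. Origin at the centre of its underside.
- bowl: Bystander: speckled blue ceramic bowl, 124 mm across, 48 mm tall. Origin at the centre of its underside.
- tire_levers: Bystander: pair of yellow plastic tire levers lying side by side, 115 x 36 x 13 mm, long along x. Origin at the centre of its underside.

How it is judged:
By the outcome, as a careful person would: the job done as asked, in the order asked, and still so for the second after the job is handed in, with the robot touching nothing.
It also fails if it takes over 67 s, if anything falls off the work surface, if the arm or the gripper's body presses on something with over 40 N, if the wrist force passes 120 N, or if a joint passes its speed limit or range.

## Working session

There is one attempt and no reset: what is moved stays moved. The work goes in short steps, each a Python script; the robot and the scene stay as the last script left them, time stands still between calls to the robot, and variables do not carry over. Pictures are saved under pics/ and viewed, at most 10 in all, crops included, and the job is handed in when it is done.

```bash
ls; mkdir -p pics
cat > h.py <<'E'
from bench import *
import numpy as np, cv2
def px2w(c,uv,z=None):
    u,v=uv; K=c["intrinsics"]
    if z is None:
        p=c["range_z"][int(v)-2:int(v)+3,int(u)-2:int(u)+3]; z=np.median(p[p>0])
    return c["R"].T@(np.linalg.inv(K)@[u,v,1]*z-c["t"])
def proj(c,X):
    p=c["intrinsics"]@(c["R"]@np.asarray(X)+c["t"]); return p[:2]/p[2]
def cloud(c,m):
    v,u=np.nonzero(m&(c["range_z"]>0)); z=c["range_z"][v,u]
    P=np.linalg.inv(c["intrinsics"])@(np.c_[u,v,np.ones(len(u))].T*z)
    return (c["R"].T@(P-c["t"][:,None])).T
E
python3 - <<'E'
from h import *
ims=[]
for n in("side","top"):
    c=capture(n); ims.append(c["image"]); print(n,"cam",-c["R"].T@c["t"])
    for q in("stand","knob_grip","gauge_pin","axle","valve","wheel","nipple_tray","socket","bowl","tire_levers"):
        print(q,[(np.round(d["xy"]),round(d["conf"],2),np.round(px2w(c,d["xy"]),3)) for d in spot_in(n,q)[:2]])
cv2.imwrite("pics/a.png",ims[0]);cv2.imwrite("pics/b.png",ims[1])
E
```

```text
pics
side cam [ 0.48189023 -0.73815083  0.81911222]
stand [(array([256., 197.]), 0.67, array([0.563, 0.017, 0.104]))]
knob_grip [(array([234., 225.]), 0.66, array([ 0.509, -0.032,  0.073]))]
gauge_pin [(array([235., 221.]), 0.89, array([ 0.512, -0.028,  0.083]))]
axle [(array([256., 193.]), 0.6, array([0.576, 0.123, 0.016]))]
valve [(array([269., 130.]), 0.88, array([0.605, 0.104, 0.216]))]
wheel [(array([266., 128.]), 0.76, array([0.599, 0.111, 0.219]))]
nipple_tray [(array([300., 254.]), 0.92, array([ 0.646, -0.081,  0.014]))]
socket [(array([191., 214.]), 0.63, array([0.415, 0.058, 0.031]))]
bowl [(array([195., 169.]), 0.94, array([0.428, 0.242, 0.012])), (array([300., 254.]), 0.4, array([ 0.646, -0.081,  0.015]))]
tire_levers [(array([278., 318.]), 0.89, array([ 0.575, -0.227,  0.006]))]
top cam [ 0.39525888 -0.00334267  1.09575826]
stand [(array([220., 216.]), 0.64, array([0.578, 0.079, 0.015])), (array([194., 186.]), 0.51, array([0.588, 0.098, 0.314]))]
knob_grip [(array([263., 238.]), 0.68, array([ 0.503, -0.024,  0.083]))]
gauge_pin [(array([268., 239.]), 0.57, array([ 0.501, -0.035,  0.071]))]
axle [(array([263., 236.]), 0.74, array([ 0.507, -0.024,  0.085])), (array([217., 217.]), 0.71, array([0.576, 0.086, 0.014]))]
valve [(array([194., 186.]), 0.93, array([0.589, 0.098, 0.315])), (array([219., 216.]), 0.65, array([0.579, 0.08 , 0.015]))]
wheel [(array([192., 187.]), 0.79, array([0.588, 0.103, 0.312]))]
nipple_tray [(array([275., 180.]), 0.8, array([ 0.657, -0.072,  0.006])), (array([334., 206.]), 0.21, array([ 0.574, -0.215,  0.005]))]
socket [(array([230., 278.]), 0.44, array([0.422, 0.065, 0.016]))]
bowl [(array([172., 285.]), 0.95, array([0.421, 0.212, 0.005]))]
tire_levers [(array([336., 206.]), 0.89, array([ 0.574, -0.218,  0.005])), (array([275., 181.]), 0.71, array([ 0.655, -0.072,  0.004]))]
```

View pics/a.png

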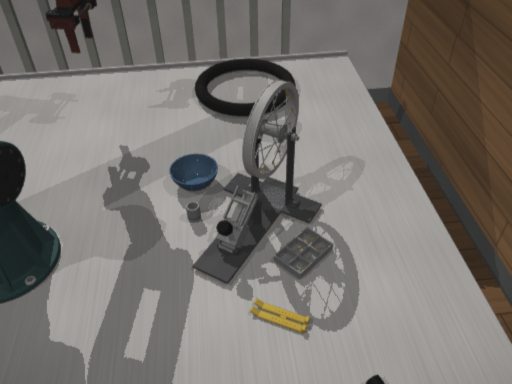

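View pics/b.png

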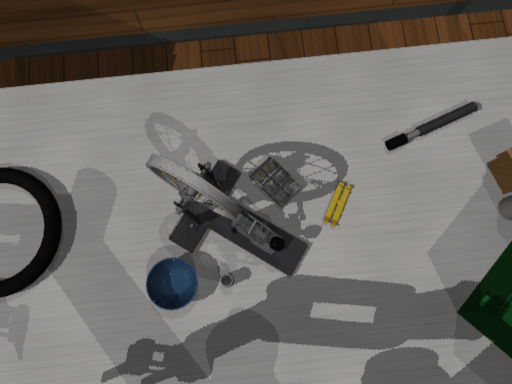

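The pictures show the knob at (225,228) side and (277,243) top. The wheel is at (272,128) side, with its rim top at (194,186) in the top view. Next I'll fit the stand pose from depth.

Run:
```python
from h import *
from scipy.optimize import least_squares
S=capture("side");T=capture("top")
P=[]
for c in(S,T):
    Q=cloud(c,np.ones((384,512),bool))
    Q=Q[(abs(Q[:,0]-.58)<.2)&(abs(Q[:,1]-.1)<.2)&(Q[:,2]>.245)&(Q[:,2]<.33)]; print(len(Q),Q.mean(0),Q.max(0)); P.append(Q)
A=np.vstack(P)
# stand: yaw, axle xy ; rim pts: |y|<12mm, radius 96..108 
def loc(p,X):
    c,s=np.cos(p[2]),np.sin(p[2]); d=X-[p[0],p[1],0]
    return np.c_[c*d[:,0]+s*d[:,1],-s*d[:,0]+c*d[:,1],d[:,2]]
def f(p):
    L=loc(p,A); r=np.hypot(L[:,0],L[:,2]-.21)
    return np.r_[np.maximum(abs(L[:,1])-.012,0)+.1*abs(L[:,1]),np.maximum(r-.108,0)+np.maximum(.096-r,0)]
r=least_squares(f,[.58,.1,np.radians(55)],loss="soft_l1",f_scale=.003);p=r.x
print("pose",p,np.degrees(p[2]),r.cost,np.median(abs(f(p))))
np.save("pose.npy",p)
c,s=np.cos(p[2]),np.sin(p[2])
W=lambda x,y,z:np.array([p[0]+c*x-s*y,p[1]+s*x+c*y,z])
# knob
for n,cc in(("side",S),("top",T)):
    Q=cloud(cc,np.ones((384,512),bool)); L=loc(p,Q); R=cc["image"][(cc["range_z"]>0)]
    m=(abs(L[:,1])<.04)&(L[:,0]>-.3)&(L[:,0]<-.06)&(L[:,2]>.03)&(L[:,2]<.2)
    d=m&(R.max(1)<45); print(n,m.sum(),d.sum(),"dark",np.round(L[d].mean(0),3),np.round(np.percentile(L[d],[5,95],axis=0),3))
im=S["image"].copy(); 
for q,col in((W(0,0,.21),(0,0,255)),(W(-.275,0,.01),(0,255,0)),(W(.06,0,.01),(0,255,0)),(W(-.0885,0,.148),(255,0,0))):
    cv2.circle(im,tuple(int(v) for v in proj(S,q)),1,col,-1)
a=cv2.resize(im[70:290,180:340],None,fx=2.5,fy=2.5,interpolation=cv2.INTER_CUBIC)
im=T["image"].copy()
for q,col in((W(0,0,.318),(0,0,255)),(W(-.275,0,.01),(0,255,0)),(W(.06,0,.01),(0,255,0)),(W(-.0885,0,.148),(255,0,0))):
    cv2.circle(im,tuple(int(v) for v in proj(T,q)),1,col,-1)
b=cv2.resize(im[140:290,140:320],None,fx=2.2,fy=2.2,interpolation=cv2.INTER_CUBIC)
b=cv2.copyMakeBorder(b,0,a.shape[0]-b.shape[0],0,0,0)
cv2.imwrite("pics/c.png",np.hstack([a,b])[:600,:800])
```

```text
1162 [0.59727711 0.08683683 0.28822115] [0.67980994 0.18832053 0.32078686]
1337 [0.60168373 0.10169817 0.29902667] [0.67871711 0.19775005 0.32176485]
pose [0.61092576 0.11059349 0.93031453] 53.30309595297939 0.01023473105909436 0.00038663510701390216
side 1760 315 dark [-0.161 -0.01   0.08 ] [[-0.22  -0.024  0.035]
 [-0.098  0.007  0.106]]
top 1173 254 dark [-0.183  0.     0.093] [[-0.219 -0.022  0.059]
 [-0.098  0.022  0.109]]
```

View pics/c.png

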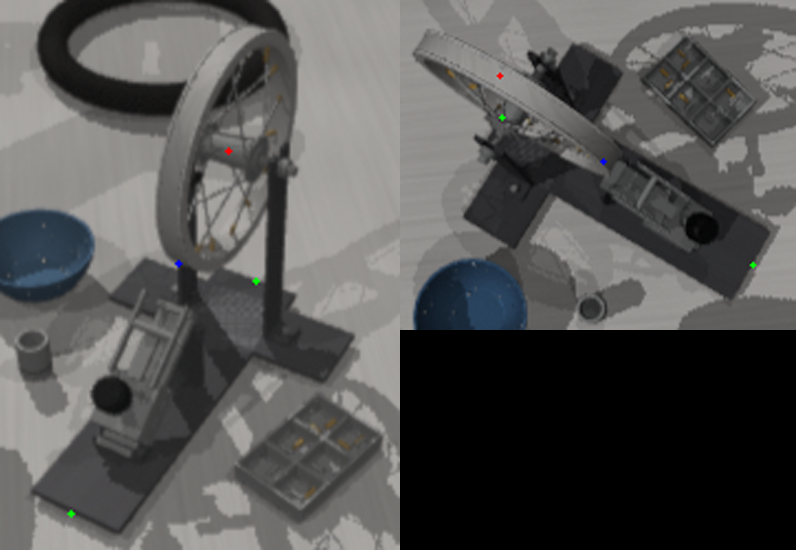

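The overlaid axle, base ends and pin contact point land on the right spots, so the stand pose is good. The knob is at (112,393) in the left crop. Next I'll localise it in rail coordinates and check reach and the wrist-camera mount.

```bash
cat >> h.py <<'E'
import os
from scipy.spatial.transform import Rotation as Ro
if os.path.exists("pose.npy"):
    p=np.load("pose.npy"); Rz=Ro.from_euler("z",p[2]).as_matrix(); O=np.array([p[0],p[1],0])
    AX=O+[0,0,.21]
    a=np.radians(35); U=Rz@[np.cos(a),0,np.sin(a)]; N=Rz@[-np.sin(a),0,np.cos(a)]; Y=Rz@[0,1.,0]
    F=np.c_[U,Y,N]  # rail frame centred at axle: x up rail, y axle, z knob axis
    def rail(X): return (np.asarray(X)-AX)@F
    def quat(z,y):
        z=z/np.linalg.norm(z); y=y-z*(y@z); y=y/np.linalg.norm(y)
        return Ro.from_matrix(np.c_[np.cross(y,z),y,z]).as_quat()
    def knobq(phi): # phi: ccw about N; closing line
        return quat(-N,Ro.from_rotvec(N*phi).apply(Y))
E
python3 - <<'E'
from h import *
for n in("side","top"):
    c=capture(n); m=c["range_z"]>0
    L=rail(cloud(c,m)); R=c["image"][m]
    s=(abs(L[:,1])<.03)&(L[:,0]>-.27)&(L[:,0]<-.2)&(L[:,2]>.008)&(L[:,2]<.06)&(R.max(1)<45)
    Q=L[s]; print(n,len(Q),np.round(np.percentile(Q,[3,50,97],axis=0),4).tolist())
    t=Q[Q[:,2]>np.percentile(Q[:,2],97)-.005]; print("top",len(t),t.mean(0),t.min(0),t.max(0))
c=capture("wrist"); Rt=Ro.from_quat(current_orientation()).as_matrix()
print("cam in tool",Rt.T@(-c["R"].T@c["t"]-current_position()),"axes",np.round(Rt.T@c["R"].T,3).tolist(),c["intrinsics"][0,0])
np.savez("cam.npz",t=Rt.T@(-c["R"].T@c["t"]-current_position()),R=Rt.T@c["R"].T)
K=AX+F@[-.234,0,.024]
for ph in np.arange(-3.2,3.3,.4):
    r=[]
    for K_ in(K,K+.06*U):
        q=inverse_kinematics(K_+N*(.006-.019),knobq(ph)); r.append(None if q is None else np.round(q,2).tolist())
    print(round(ph,1),r)
print(current_clock(),K)
E
```

```text
side 173 [[-0.2491, -0.0151, 0.017], [-0.237, -0.0055, 0.0319], [-0.2244, 0.0098, 0.0355]]
top 118 [-0.2368761  -0.00183773  0.03288167] [-0.25019077 -0.01461289  0.03053042] [-0.22273842  0.01169048  0.03708629]
top 174 [[-0.2465, -0.0118, 0.0123], [-0.2299, 0.0022, 0.0311], [-0.2209, 0.0153, 0.0348]]
top 105 [-0.2345185   0.00143354  0.03237265] [-0.24873572 -0.01241103  0.02992364] [-0.22038388  0.0152412   0.03567797]
cam in tool [ 0.07281868 -0.00051536 -0.16225633] axes [[-0.0, -0.965, -0.264], [1.0, -0.0, 0.0], [-0.0, -0.264, 0.965]] 319.42089784232525
-3.2 [[-0.72, 0.45, 2.09, 0.85, 0.87, -0.67], [-0.6, 0.38, 2.05, 0.84, 0.88, -0.51]]
-2.8 [[-0.72, 0.45, 2.09, 0.85, 0.87, -1.07], [-0.6, 0.38, 2.05, 0.84, 0.88, -0.91]]
-2.4 [[-0.72, 0.45, 2.09, 0.85, 0.87, -1.47], [-0.6, 0.38, 2.05, 0.84, 0.88, -1.31]]
-2.0 [[-0.72, 0.45, 2.09, 0.85, 0.87, -1.87], [-0.6, 0.38, 2.05, 0.84, 0.88, -1.71]]
-1.6 [[-0.72, 0.45, 2.09, 0.85, 0.87, -2.27], [-0.6, 0.38, 2.05, 0.84, 0.88, -2.11]]
-1.2 [[-0.72, 0.45, 2.09, 0.85, 0.87, -2.67], [-0.6, 0.38, 2.05, 0.84, 0.88, -2.51]]
-0.8 [None, [-0.6, 0.38,
[... 195 characters left out ...]
4 [[-0.72, 0.45, 2.09, 0.85, 0.87, 2.01], [-0.6, 0.38, 2.05, 0.84, 0.88, 2.18]]
0.8 [[-0.72, 0.45, 2.09, 0.85, 0.87, 1.61], [-0.6, 0.38, 2.05, 0.84, 0.88, 1.78]]
1.2 [[-0.72, 0.45, 2.09, 0.85, 0.87, 1.21], [-0.6, 0.38, 2.05, 0.84, 0.88, 1.38]]
1.6 [[-0.72, 0.45, 2.09, 0.85, 0.87, 0.81], [-0.6, 0.38, 2.05, 0.84, 0.88, 0.98]]
2.0 [[-0.72, 0.45, 2.09, 0.85, 0.87, 0.41], [-0.6, 0.38, 2.05, 0.84, 0.88, 0.58]]
2.4 [[-0.72, 0.45, 2.09, 0.85, 0.87, 0.01], [-0.6, 0.38, 2.05, 0.84, 0.88, 0.18]]
2.8 [[-0.72, 0.45, 2.09, 0.85, 0.87, -0.39], [-0.6, 0.38, 2.05, 0.84, 0.88, -0.22]]
3.2 [[-0.72, 0.45, 2.09, 0.85, 0.87, -0.79], [-0.6, 0.38, 2.05, 0.84, 0.88, -0.62]]
1.35 [ 0.48815412 -0.05413588  0.09544276]
```

```bash
cat >> h.py <<'E'
KR=np.array([-.235,0,.0195])
def tk(K,phi,lift=.008): return AX+F@(K+[0,0,lift-.019]), knobq(phi)
E
python3 - <<'E'
from h import *
move_ptp([.14,.45,.47],current_orientation())
move_ptp(*tk(KR,.9,.2)); move_gripper(.056)
c=capture("wrist"); cv2.imwrite("pics/d.png",c["image"]); m=c["range_z"]>0
L=rail(cloud(c,m)); R=c["image"][m]
s=(abs(L[:,1])<.03)&(L[:,0]>-.27)&(L[:,0]<-.2)&(L[:,2]>.026)&(L[:,2]<.045)&(R.max(1)<60)
Q=L[s]; print(len(Q),np.round(np.percentile(Q,[1,50,99],axis=0),4).tolist(),Q.mean(0))
print(proj(c,AX+F@(KR+[0,0,.013])),current_clock(),current_joint_pos(),current_force())
E
```

```text
593 [[-0.2511, -0.012, 0.0271], [-0.2376, 0.001, 0.0333], [-0.2235, 0.0146, 0.035]] [-0.23760412  0.00100974  0.03300244]
[248.99143814 170.22185591] 5.6333 [-0.97090705  0.17641284  1.92529544  0.59562526  1.31367418  1.67446407] [ 0.74785065 -0.46250494 -0.83765352]
```

View pics/d.png

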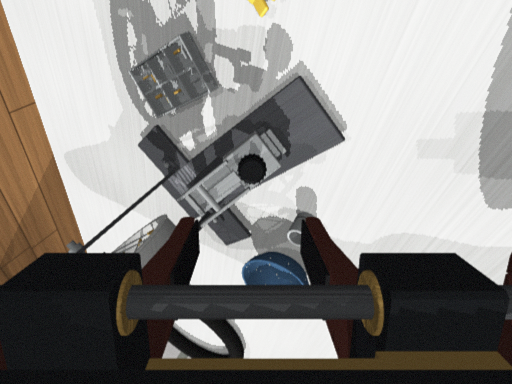

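The knob is at (252,168), within 2 mm of the prediction. Next: descend, grip and loosen by 0.8 rad.

```bash
cat >> h.py <<'E'
KR=np.array([-.2370,.001,.0198])
def turn(d):
    q=np.array(current_joint_pos()); q[5]-=d; goto_joints(q)   # d>0: ccw about N
def st(t=""):
    f=F.T@np.array(current_force()); m=F.T@np.array(current_torque()); print(t,"clk",round(current_clock(),2),"f",f.round(1),"m",m.round(3),"gap",round(current_finger_gap(),4),"rail",rail(current_position()).round(4),"j6",round(current_joint_pos()[5],3))
E
python3 - <<'E'
from h import *
print(servo_line(*tk(KR,.9),rate=.12,contact_N=8)); st("down")
move_gripper(0.02); st("grip"); print(current_grip_force())
for i in range(4): turn(.2); st(i)
E
```

```text
False
down clk 7.38 f [-0.   0.7 -0.5] m [ 0.098  0.278 -0.107] gap 0.0563 rail [-0.237   0.0005  0.0092] j6 1.501
grip clk 7.92 f [-0.7  1.   3.5] m [0.181 0.325 0.009] gap 0.0295 rail [-0.2371  0.0009  0.0089] j6 1.501
30.00036808429286
0 clk 8.23 f [0.8 0.3 1. ] m [0.037 0.154 0.029] gap 0.0292 rail [-0.2369  0.0008  0.0089] j6 1.305
1 clk 8.54 f [ 1.4 -1.   0.1] m [0.083 0.016 0.017] gap 0.0294 rail [-0.2368  0.0008  0.009 ] j6 1.111
2 clk 8.85 f [ 1.3 -0.1  1.2] m [ 0.039 -0.07   0.058] gap 0.029 rail [-0.2366  0.0008  0.009 ] j6 0.918
3 clk 9.15 f [ 3.3 -0.8  0.1] m [ 0.049 -0.193  0.053] gap 0.0293 rail [-0.2365  0.0007  0.009 ] j6 0.726
```

Run:
```python
from h import *
p0=np.array(current_position())
print(servo_line(p0+.02*U,rate=.04)); st("20")
print(servo_line(p0+.05*U,rate=.06)); st("50")
print(servo_line(p0+.066*U,rate=.02,contact_N=8)); st("up"); print((current_position()-p0)@U)
```

```text
False
20 clk 9.8 f [-2.  -0.7  0.9] m [ 0.094  0.554 -0.136] gap 0.0292 rail [-0.2163  0.0007  0.0089] j6 0.773
False
50 clk 10.45 f [-1.6 -0.4 -0.1] m [-0.035  0.641 -0.154] gap 0.0291 rail [-0.1862  0.0007  0.009 ] j6 0.855
True
up clk 11.03 f [-2.  -0.6  3.3] m [ 0.055  0.577 -0.168] gap 0.029 rail [-0.1765  0.0007  0.0089] j6 0.887
0.059943111004016204
```

The gauge slid loosely and met the rim at 59.9 mm. Next: clamp clockwise while holding it there.

Run:
```python
from h import *
servo_line(np.array(current_position())+.0006*U,rate=.02); st("push")
m0=F.T@np.array(current_torque())
for i in range(14):
    j=current_joint_pos()[5]
    if j>2.8: print("limit");break
    turn(-.15); st(i); m=F.T@np.array(current_torque())
    if abs(m[2]-m0[2])>.6: break
```

```text
push clk 11.28 f [-3.6 -0.4  2. ] m [ 0.021  1.088 -0.113] gap 0.0291 rail [-0.1763  0.0007  0.0089] j6 0.891
0 clk 11.55 f [-4.2 -0.5  2.7] m [ 0.098  0.955 -0.214] gap 0.029 rail [-0.1764  0.0007  0.0089] j6 1.037
1 clk 11.82 f [-4.2  0.6  2.2] m [ 0.023  1.027 -0.19 ] gap 0.0292 rail [-0.1766  0.0007  0.0089] j6 1.182
2 clk 12.08 f [-5.1 -0.8  1.2] m [ 0.108  1.03  -0.201] gap 0.029 rail [-0.1767  0.0008  0.0089] j6 1.324
3 clk 12.35 f [-5.6  0.5  1.8] m [ 0.097  1.059 -0.237] gap 0.0291 rail [-0.1768  0.0008  0.0089] j6 1.467
4 clk 12.62 f [-4.8  0.5  2.6] m [ 0.105  1.041 -0.21 ] gap 0.0291 rail [-0.177   0.0009  0.0089] j6 1.609
5 clk 12.88 f [-3.7 -0.3  1.9] m [ 0.111  1.065 -0.159] gap 0.0291 rail [-0.177   0.001   0.0089] j6 1.752
6 clk 13.15 f [-4.8 -0.3  3. ] m [ 0.136  1.031 -0.171] gap 0.0292 rail [-0.1771  0.0011  0.0089] j6 1.894
7 clk 13.42 f [-4.7  0.3  2.6] m [ 0.116  0.994 -0.169] gap 0.0287 rail [-0.1772  0.0012  0.009 ] j6 2.037
8 clk 13.68 f [-4.1  0.   2.2] m [ 0.117  0.966 -0.158] gap 0.0291 rail [-0.1773  0.0013  0.009 ] j6 2.178
9 clk 13.94 f [-4.2  0.1  2.2] m [0.151 1.016 0.095] gap 0.0291 rail [-0.1773  0.0014  0.009 ] j6 2.318
10 clk 14.2 f [-0.7  0.1  2.9] m [0.265 0.391 0.143] gap 0.0291 rail [-0.1768  0.0016  0.009 ] j6 2.458
11 clk 14.46 f [-0.6  0.5  2.4] m [0.201 0.31  0.115] gap 0.0291 rail [-0.1764  0.0017  0.009 ] j6 2.6
12 clk 14.72 f [ 2.9 -0.1  1.9] m [ 0.054 -0.08   0.166] gap 0.0292 rail [-0.1759  0.0016  0.009 ] j6 2.742
13 clk 14.99 f [1.2 0.2 1.4] m [ 0.009 -0.046 -0.017] gap 0.0288 rail [-0.1756  0.0013  0.0091] j6 2.885
```

Clamp torque appeared over the last 0.6 rad, but re-targeting from measured joints let the push relax, so the gauge may have crept about 1 mm. I'll do a second bite: free it just a little, push up, then clamp with a held target.

Run:
```python
from h import *
move_gripper(.045); 
q=np.array(current_joint_pos()); q[5]=1.75; goto_joints(q); st("back")
move_gripper(.02); st("grip")
q[:5]=current_joint_pos()[:5]; q[5]=.95; goto_joints(q); st("freed")
p0=np.array(current_position())
print(servo_line(p0+.006*U,rate=.015,contact_N=8)); st("up"); print((current_position()-p0)@U)
servo_line(np.array(current_position())+.0012*U,rate=.02); st("push")
q=np.array(inverse_kinematics(np.array(current_position())+.0012*U,current_orientation()))
for i in range(8):
    q[5]+=.15; goto_joints(q); st(i)
```

```text
back clk 16.52 f [-0.4 -0.   0.4] m [ 0.142  0.267 -0.066] gap 0.0449 rail [-0.176   0.0017  0.0089] j6 1.751
grip clk 16.93 f [-2.5  0.3  2.2] m [ 0.212  0.53  -0.091] gap 0.029 rail [-0.1762  0.0019  0.009 ] j6 1.75
freed clk 17.71 f [-3.   0.7  1.2] m [0.225 0.768 0.038] gap 0.029 rail [-0.1764  0.0021  0.0089] j6 0.952
True
up clk 17.94 f [-1.1 -0.4  4.4] m [0.066 0.429 0.014] gap 0.0291 rail [-0.1767  0.0021  0.0089] j6 0.955
-0.00023763579244476273
push clk 18.19 f [-5.5  0.7  4.3] m [ 0.171  1.281 -0.002] gap 0.029 rail [-0.1764  0.0021  0.0089] j6 0.96
0 clk 18.47 f [-7.9  0.8  4.1] m [ 0.117  1.394 -0.182] gap 0.0291 rail [-0.1763  0.0021  0.0089] j6 1.116
1 clk 18.73 f [-7.1  0.8  2.7] m [ 0.129  1.322 -0.15 ] gap 0.029 rail [-0.1763  0.0021  0.0089] j6 1.266
2 clk 19.0 f [-6.3  0.   3.5] m [ 0.16   1.223 -0.178] gap 0.0287 rail [-0.1762  0.0021  0.0089] j6 1.416
3 clk 19.27 f [-7.5  0.7  3.2] m [ 0.142  1.245 -0.13 ] gap 0.029 rail [-0.1761  0.002   0.0089] j6 1.565
4 clk 19.53 f [-6.3  0.2  3.4] m [ 0.109  1.219 -0.159] gap 0.0289 rail [-0.1761  0.002   0.0089] j6 1.716
5 clk 19.8 f [-5.2  1.   4. ] m [ 0.251  1.066 -0.117] gap 0.029 rail [-0.1757  0.0023  0.0089] j6 1.865
6 clk 20.07 f [-3.2  2.5  4.2] m [ 0.384  0.733 -0.169] gap 0.0291 rail [-0.1753  0.0025  0.0089] j6 2.011
7 clk 20.33 f [1.  2.2 4.1] m [0.49  0.259 0.073] gap 0.029 rail [-0.1748  0.0025  0.0089] j6 2.158
```

Run:
```python
from h import *
q=np.array(current_joint_pos())
for i in range(3):
    q[5]+=.15; goto_joints(q); st(i)
q=np.array(current_joint_pos()); p0=np.array(current_position())
# hold test: pull down lightly
print(servo_line(p0-.006*U,rate=.015,contact_N=12)); st("pull"); print((current_position()-p0)@U)
servo_line(p0,rate=.03); st("back")
move_gripper(.05); st("open"); servo_line(p0+.12*N,rate=.2)
sleep(.3)
for n in("side","top","wrist"):
    c=capture(n); m=c["range_z"]>0; L=rail(cloud(c,m)); R=c["image"][m]
    s=(abs(L[:,1])<.03)&(L[:,0]>-.27)&(L[:,0]<-.15)&(L[:,2]>.026)&(L[:,2]<.042)&(R.max(1)<60)
    print(n,s.sum(),np.round(np.percentile(L[s],[1,50,99],axis=0),4).tolist())
```

```text
0 clk 20.6 f [-0.6  1.2  2.3] m [0.168 0.314 0.158] gap 0.0292 rail [-0.1746  0.0022  0.0089] j6 2.301
1 clk 20.87 f [-1.  -0.1  2.5] m [0.026 0.404 0.005] gap 0.0293 rail [-0.1748  0.0019  0.0089] j6 2.451
2 clk 21.13 f [ 0.1 -1.9  1.3] m [-0.187  0.245 -0.101] gap 0.029 rail [-0.1746  0.0017  0.009 ] j6 2.601
True
pull clk 21.42 f [ 3.6 -0.   1.8] m [ 0.021 -0.347  0.038] gap 0.0287 rail [-0.175   0.0017  0.009 ] j6 2.597
-0.0003656324221618524
back clk 21.67 f [ 0.5 -1.1  2.4] m [-0.07   0.242  0.103] gap 0.029 rail [-0.1748  0.0017  0.009 ] j6 2.601
open clk 22.21 f [-0.8  0.5  0.3] m [ 0.028  0.199 -0.117] gap 0.0498 rail [-0.1747  0.0018  0.0089] j6 2.602
side 86 [[-0.1912, -0.015, 0.0263], [-0.178, -0.0082, 0.0323], [-0.1637, 0.0001, 0.0364]]
top 133 [[-0.1887, -0.0125, 0.0264], [-0.1736, 0.0017, 0.0318], [-0.1604, 0.0153, 0.0355]]
wrist 946 [[-0.1916, -0.0119, 0.0272], [-0.1787, 0.0021, 0.0333], [-0.1648, 0.0159, 0.035]]
```

The gauge stays up on its own (knob shifted 60 mm), and a 12 N pull didn't move it. Next: look at the wheel from its robot side to find the valve.

Run:
```python
from h import *
k=np.load("cam.npz"); 
p0=np.array(current_position()); servo_line(p0+.1*N,rate=.25)
q0=np.array(current_joint_pos()); best=None
for C in([-.12,.28,.2],[-.2,.28,.2],[-.1,.25,.26],[-.25,.25,.25],[0,.3,.25]):
    C=AX+Rz@C; z=AX+Rz@[-.04,0,0]-C; z/=np.linalg.norm(z)
    for r in np.arange(0,6.3,.35):
        x=np.cross(z,[0,0,1]); x/=np.linalg.norm(x); x=Ro.from_rotvec(z*r).apply(x)
        Rc=np.c_[x,np.cross(z,x),z]; Rt=Rc@k["R"].T; pt=C-Rt@k["t"]
        q=inverse_kinematics(pt,Ro.from_matrix(Rt).as_quat())
        if q is None: continue
        d=np.abs(np.array(q)-q0).max()
        if best is None or d<best[0]: best=(d,pt,Ro.from_matrix(Rt).as_quat(),q,(C-AX)@Rz)
print(best); print(q0,current_position(),current_clock())
np.savez("look.npz",p=best[1],o=best[2])
```

```text
(np.float64(1.462902672247799), array([0.450606  , 0.10760242, 0.34178853]), array([0.77750265, 0.47033012, 0.34454371, 0.23573045]), array([ 0.30820734, -0.28335519,  2.22860096, -0.66169398,  0.45540655,
        1.28050131]), array([-0.1 ,  0.25,  0.26]))
[-0.89281095  0.09385894  1.85661206  0.59406978  1.39921218  2.74340398] [ 0.4454543  -0.10796498  0.29667496] 23.9583
```

Run:
```python
from h import *
l=np.load("look.npz"); move_ptp(l["p"],l["o"])
c=capture("wrist"); np.savez("w.npz",**c); im=c["image"].copy()
print([(d["xy"],d["conf"],(Rz.T@(px2w(c,d["xy"])-AX)).round(3)) for d in spot_in("wrist","valve")],current_clock())
# rectify wheel plane: 500px, 2 px/mm, view from +y (x left)
g=np.mgrid[-.125:.125:600j,-.125:.125:600j]; z=-g[0]; x=-g[1]
X=AX+np.stack([x,0*x,z],-1)@Rz.T
P=(X@c["R"].T+c["t"])@c["intrinsics"].T; P=P[...,:2]/P[...,2:]
b=cv2.remap(im,P[...,0].astype(np.float32),P[...,1].astype(np.float32),cv2.INTER_LINEAR)
a=cv2.resize(im,None,fx=.39,fy=.39)
a=cv2.copyMakeBorder(a,0,600-a.shape[0],0,0,0)
cv2.imwrite("pics/e.png",np.hstack([b,a])[:,:800])
```

```text
[([262.5, 149.7], 0.8, array([ 0.   , -0.008,  0.013])), ([215.4, 171.1], 0.61, array([ 0.003, -0.043, -0.121]))] 25.4667
```

View pics/e.png

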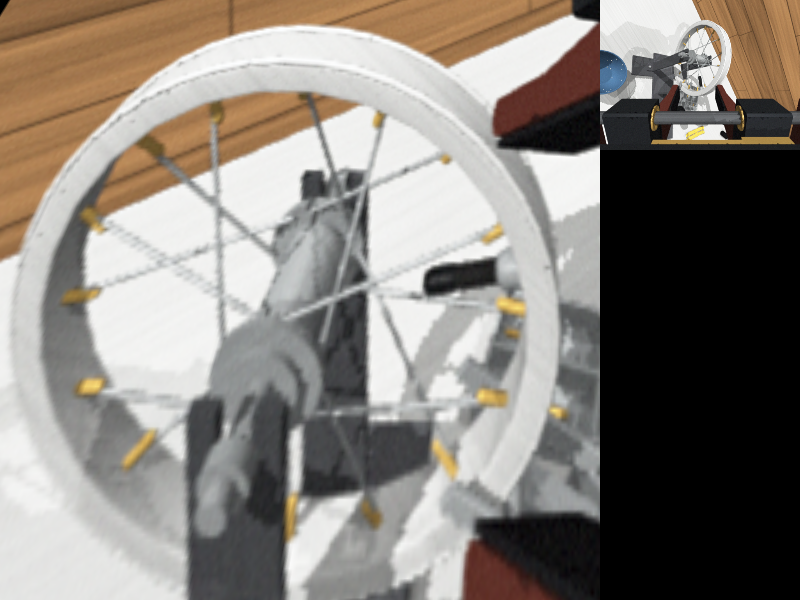

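In the rectified view the black valve stem lies at (425–500, 273), about 9.8° above level on the gauge side. That makes the wheel angle about 0.78 rad, in the expected range. I'll grip the rim near the top and turn it back by that much.

```bash
cat >> h.py <<'E'
def rimpose(b,sg,r=.104):
    d=Rz@[-np.sin(b),0,np.cos(b)]
    return AX+d*(r-.019), quat(-d,sg*Y)
E
python3 - <<'E'
from h import *
for sg in(1,-1):
    for b in(-.3,-.1,.1,.3,.5,.7,.9,1.1):
        q=inverse_kinematics(*rimpose(b,sg)); q2=inverse_kinematics(*rimpose(b,sg,.2))
        print(sg,b,None if q is None else np.round(q,2), q2 is not None)
print(current_joint_pos())
E
```

```text
1 -0.3 [ 0.21  0.51  1.13 -0.2   1.72 -2.3 ] True
1 -0.1 [ 0.12  0.39  1.29 -0.07  1.53 -2.37] True
1 0.1 [ 0.01  0.29  1.44  0.08  1.35 -2.51] True
1 0.3 [-0.13  0.21  1.59  0.28  1.2  -2.71] True
1 0.5 None False
1 0.7 [-0.45  0.19  1.87  0.79  1.09  2.95] False
1 0.9 [-0.59  0.26  1.98  1.03  1.14  2.61] True
1 1.1 [-0.71  0.4   2.07  1.21  1.25  2.29] True
-1 -0.3 [ 0.21  0.51  1.13 -0.2   1.72  0.85] True
-1 -0.1 [ 0.12  0.39  1.29 -0.07  1.53  0.77] True
-1 0.1 [0.01 0.29 1.44 0.08 1.35 0.63] True
-1 0.3 [-0.13  0.21  1.59  0.28  1.2   0.43] True
-1 0.5 [-0.29  0.17  1.73  0.53  1.11  0.14] True
-1 0.7 [-0.45  0.19  1.87  0.79  1.09 -0.19] True
-1 0.9 [-0.59  0.26  1.98  1.03  1.14 -0.53] True
-1 1.1 [-0.71  0.4   2.07  1.21  1.25 -0.85] True
[ 0.30649325 -0.28205975  2.22820231 -0.661029    0.45597571  1.28107545]
```

Run:
```python
from h import *
try: servo_line(np.array(current_position())+[0,0,.1],rate=.2)
except PlanningError as e: print(e)
b0=-.1; move_ptp(*rimpose(b0,-1,.22)); move_gripper(.06)
c=capture("wrist"); L=(cloud(c,np.ones((384,512),bool))-AX)@Rz; r=np.hypot(L[:,0],L[:,2])
s=(r>.104)&(r<.112)&(abs(L[:,1])<.02)&(L[:,2]>.07); print("rim y",np.percentile(L[s,1],[2,50,98]).round(4),s.sum())
print(servo_line(*rimpose(b0,-1),rate=.12,contact_N=8)); st("down")
move_gripper(.015); st("grip")
for b in np.linspace(b0,b0+.78,7)[1:]:
    servo_line(*rimpose(b,-1),rate=.12); st(round(b,2))
```

```text
rim y [-0.0092  0.0023  0.0136] 4548
False
down clk 28.68 f [ 0.5  0.1 -0.3] m [ 0.044  0.088 -0.012] gap 0.0598 rail [ 0.0563 -0.0004  0.0648] j6 0.768
grip clk 29.33 f [1.8 5.6 2.8] m [ 0.685  0.039 -0.659] gap 0.0235 rail [0.0555 0.0015 0.0645] j6 0.768
0.03 clk 29.62 f [ 0.1  5.7 -0.6] m [ 0.743 -0.073 -0.531] gap 0.0237 rail [0.0455 0.0016 0.0714] j6 0.688
0.16 clk 29.9 f [-0.3  6.1 -2. ] m [ 0.948 -0.027 -0.398] gap 0.024 rail [0.0359 0.0016 0.0763] j6 0.581
0.29 clk 30.18 f [-0.4  6.5 -3.9] m [ 0.965 -0.037 -0.284] gap 0.0238 rail [0.0257 0.0016 0.08  ] j6 0.442
0.42 clk 30.48 f [ 0.6  7.2 -5.5] m [ 0.932 -0.002 -0.083] gap 0.0236 rail [0.0152 0.0016 0.0825] j6 0.269
0.55 clk 30.8 f [ 0.2  6.  -7.5] m [0.887 0.035 0.003] gap 0.024 rail [0.0044 0.0016 0.0836] j6 0.068
0.68 clk 31.12 f [ 1.8  4.9 -8.2] m [0.766 0.08  0.184] gap 0.0235 rail [-0.0065  0.0017  0.0834] j6 -0.152
```

The rim followed the arm. Next I'll release, back off and check the valve.

Run:
```python
from h import *
sleep(.2); move_gripper(.06); servo_line(rimpose(.68,-1,.21)[0],rate=.2)
l=np.load("look.npz"); 
move_ptp(l["p"]+[0,0,.08],l["o"]) ; move_ptp(l["p"],l["o"])
c=capture("wrist"); im=c["image"]
yo=.0015
g=np.mgrid[-.125:.125:600j,-.125:.125:600j]; z=-g[0]; x=-g[1]
X=AX+np.stack([x,0*x+yo,z],-1)@Rz.T
P=(X@c["R"].T+c["t"])@c["intrinsics"].T; P=P[...,:2]/P[...,2:]
b=cv2.remap(im,P[...,0].astype(np.float32),P[...,1].astype(np.float32),cv2.INTER_LINEAR)
# line at the gauge direction, outside and near the hub only
for r0,r1 in((.03,.05),(.112,.135)):
    f=lambda r:(int((.125+r*np.cos(a))*2400),int((.125+r*np.sin(a))*2400)); cv2.line(b,f(r0),f(r1),(0,0,255),1)
S=capture("side")["image"][90:290,190:330]; S=cv2.resize(S,(200,286))
S=cv2.copyMakeBorder(S,0,314,0,0,0)
cv2.imwrite("pics/f.png",np.hstack([b,S])); print(current_clock())
```

```text
34.3417
```

View pics/f.png

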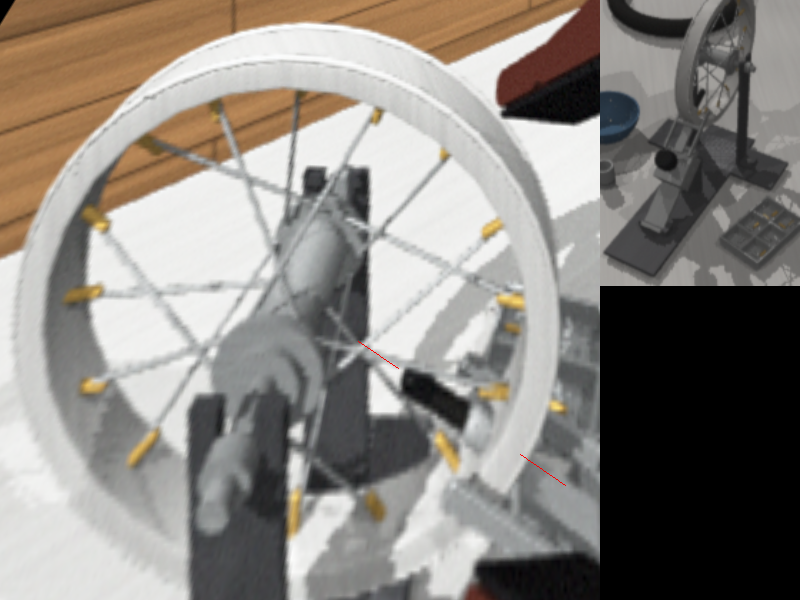

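The valve stem (403,372)–(485,428) lies on the red gauge line. In the side view at the right, the gauge is still up against the rim with its arms straddling it. The robot is clear, so I'm handing in.

```bash
python3 -c "
from h import *
print(close_job(),current_clock())"
```

```text
the job is handed in; nothing more can be done
the job is handed in; nothing more can be done
```

I slid the gauge up to the rim and clamped it so it stays up by itself, turned the wheel until the valve stood at the gauge (within about 1–2° by camera), and handed in the job at about 34 s of the 67 s allowed; the judge's verdict wasn't shown.

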